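# Unbolt the holding box and hold its gate ajar

## Robot

A 6-joint arm with a two-finger parallel gripper is mounted at the origin on a cart in front of the work surface, level with it; the furniture and walls round the work are solid. World frame = base frame: x ahead of the robot, y to its left, z up, the work surface at z = 0. Lengths are in m, angles in degrees, forces in N, time in s.
With the tool pointing down it reaches from about 0.225 to 0.725 m from the base axis. Payload 3.1 kg.
Tool frame: the origin (TCP) lies at the very end of the fingers, on their centre line; the grasp point (between the pads) lies 19 mm behind it; x points along the fingers, y is the direction in which the jaws open and shut, and the axes are right-handed (so a half turn about x gives the same grasp; the last joint's range is limited). The gripper opens to 85 mm and grips with 20 to 120 N. Pads are 22 mm wide; open, the fingers measure 114 mm over their backs; the gripper's body (76 mm by 85 mm) begins 54 mm behind the grasp point. The pads swing forward as they close: fully open they stand 13 mm farther back than shut.
Start: joints at [-76.994, 2.75, 5.684, 92.934, 0, 82.678], TCP at [0.182, -0.492, 0.207] pointing down, gripper open.
Joint ranges: [-166.93, 166.93], [-56.73, 111.36], [-69.38, 81.34], [-121.58, 131.49], [-85.45, 84.26], [-180, 180]. Speed limits (degrees/s): [159.86, 159.86, 180, 180, 180, 180].

## Interface

Orientations are given as a 3x3 rotation matrix whose columns are the frame's x, y, z axes.
In Python, from station import movep, move_linear, move_j, command_gripper, dwell, ik, capture, Unreachable, job_done, current_t, current_q, current_joint_velocities, current_joint_torque, current_position, current_orientation, current_ft_force, current_moment, current_finger_gap gives the robot as it stands. Calls block until the motion is done:
- movep(position, orientation): joint-space move of the TCP to a pose.
- move_linear(position, ori=None, v=0.15): straight line of the TCP; ori=None keeps the orientation; v is the mean speed in m/s.
- move_j(angles): joint-space move.
- command_gripper(opening): opening from 0.0 (shut) to 1.0 (fully open); the grip force is fixed at half the most; returns when the fingers have stopped.
- dwell(seconds).
- ik(position, orientation): joint angles nearest the present ones, or None.
- capture(name): name is "scene" or "top" or "wrist"; returns a dict with "color" (400x640x3 uint8, red, green, blue), "range_z" (400x640 float32, m along the optical axis (not along the pixel's ray), 0 where there is no reading), "vertical_fov" (degrees; the focal length in pixels is half the picture's height over the tangent of half this angle, whatever the lens; pixels are square), "cx", "cy" (the principal point, pixels), "R" (3x3) and "t" (3): a world point X has camera coordinates R X + t; the wrist camera has in their place "T_tool_cam" (4x4, takes a point from camera to tool coordinates, whose origin is the TCP and whose axes are the tool frame's). Camera axes: x right, y down, z forward; pixel columns grow to the right and rows downward; lengths in m; the calibration is good to about 2 mm. A picture is of the moment at which its call begins: read the wrist's pose just before it.
A pose or a line that the arm cannot do raises Unreachable and nothing moves.
- job_done(): hands the job in, once; it reports no verdict.
Readings, each from a call of its own:
- current_t(): time.
- current_q(): joint angles.
- current_joint_velocities(): joint speeds.
- current_joint_torque(): joint torques, N m.
- current_position(): TCP position.
- current_orientation(): TCP orientation.
- current_ft_force(): force on the tool from outside, world axes, zero at the start.
- current_moment(): the same for the moment, N m.
- current_finger_gap(): opening from 0.0 (shut) to 1.0 (fully open).
Only numpy, scipy, OpenCV 4.12 (cv2) and the standard library are available. Lean on these libraries where they do the work, as an engineer would, in place of code of your own. Each camera call takes 0.05 s, during which the arm holds its last target.

## Task

The steel jar-holding box must never be open on two sides, so first lower its top lid fully closed without slamming it. Then free the front gate: take the upright post of its sagging barrel bolt, raise the bolt over the bent-up lip of the keeper while pulling it towards the gate's hinges until it is fully withdrawn, and swing the sprung gate out about 20 degrees. Finish while still gripping the post and holding the gate ajar at that angle; leave the label roll, the tally counter and the funnel alone.

Things in the scene. Friction and masses are not known exactly. Their poses are not given: they have to be found in the camera images.
- hold_box: fixed steel box 140 (x) x 200 (y) x 150 mm high on the worktop, a jar inside. Origin: centre of its underside. Its own -x side is the front with the barred gate, +y is to the left seen from the front, z up. Keeper: steel insert in a dark bracket on the front's right jamb, 85 mm to the right (-y) of the centre, 70 to 139 mm high; its bent lip stands 10 mm up in the way of the bolt's nib.
- lid (a joint): top lid, 140 mm from hinge to front edge, 198 mm wide, 6 mm thick. Hinge axis along box y at box x +70, z 151 mm (back rim). Radians: 0 = closed flat on the box, grows as the front edge rises; starts 0.7 to 1.15. The stiff hinge stays where it is left; about 2 N on the upper (outer) face near the front edge pushes it down. Closed, its upper face is at z 157 mm, its rolled edge at 160 mm.
- lid_edge (a point): middle of the lid's front edge, on its upper face; moves with the lid
- gate (a joint): front gate, 158 mm wide, 136 mm high. Upright hinge axis at box x -78 mm, y +92 mm (the front's left side). Radians: 0 = shut, grows as its right side swings out to box -x. A spring pulls it shut (0.2 to 0.3 N m, that is 2 to 3 N at the bolt's post). The bolt in the keeper locks it.
- bolt_pull (a joint): draw of the barrel bolt along the gate, towards the gate's hinges (box +y while shut), in m: 0 = fully in the keeper, 0.036 = end stop. From about 0.026 on it is clear of the keeper and the gate can swing. Friction about 1 N. Starts at 0 to 0.002; with the bolt sagging, the nib under its tip strikes the lip after 4 to 5 mm and it can be drawn no further.
- bolt: steel barrel bolt with upright grip post, 12 mm thick, flat head 22 mm wide. Origin: on the post's axis where to grip: head 12 to 20 mm above it, plain post 63 mm below it; gate shut and bolt in, it is at box x -96, y -35, z 185 mm. Axes as the box's, turning with the gate. 0.12 kg, sags; can be raised 20 mm in its loose guides; at 10 mm the nib just clears the lip, 13 to 17 mm is safe.
- label_roll: bystander: white roll of labels, 66 mm wide, 39 mm high, to the right of the box. Origin: centre of its underside
- counter: bystander: small round tally counter, 44 x 51 x 30 mm, to the right of the box. Origin: centre of its underside
- funnel: bystander: white funnel stood on its mouth, 68 mm wide, 72 mm high, behind the box on its right. Origin: centre of its underside

How it is judged (in metres and radians):
On the way, in this order (a step that is already met when the one before it is completed fails the run):
1. the lid is lowered closed while the gate is still shut and bolted (value of joint lid below 0.04 rad and value of joint gate below 0.05 rad and value of joint bolt_pull below 0.01 m), for 0.2 s.
2. the bolt is drawn while raised over the keeper's lip (7 mm or more) (z of bolt in the frame of hold_box above 0.192 m and value of joint bolt_pull between 0.006 and 0.022 m), for 0.05 s.
3. the bolt is drawn out of the keeper (value of joint bolt_pull above 0.025 m), for 0.1 s.
At the end, for the whole second after the job is handed in: lid closed (within 0.04 rad); bolt still withdrawn (20 mm or more); the gate held still at 12 to 28 degrees (0.21 to 0.49 rad) by the fingers on the bolt (contact over 1 N) (value of joint lid below 0.04 rad and value of joint bolt_pull above 0.02 m and value of joint gate between 0.21 and 0.49 rad and velocity of joint gate between -0.08 and 0.08 rad/s and contact force between the fingers and bolt above 1 N); the arm keeps its last pose, push and grip.
It fails at once if the gate is opened while the lid is open (value of joint each of gate, lid above 0.08 rad).
It fails at once if the lid is slammed (faster than 3 rad/s) (velocity of joint lid below -3 rad/s).
It fails at once if a bystander is disturbed (moved over 25 mm) (distance of any of label_roll, counter, funnel from where it was at the start of the episode above 0.025 m).
It also fails if it takes over 51 s, if anything falls off the work surface, if the arm or the gripper's body presses on something with over 40 N, if the wrist force passes 120 N, or if a joint passes its speed limit or range.

## Working session

There is one attempt and no reset: what is moved stays moved. The work goes in short steps, each a Python script; the robot and the scene stay as the last script left them, time stands still between calls to the robot, and variables do not carry over. Pictures are saved under pics/ and viewed, and the job is handed in when it is done.

```bash
mkdir -p pics; ls
python3 - <<'E'
from station import *
import cv2, numpy as np
print(current_t(), current_position(), current_finger_gap())
for n in ("scene","top","wrist"):
    c=capture(n)
    cv2.imwrite(f"pics/{n}0.png", cv2.cvtColor(c["color"],cv2.COLOR_RGB2BGR))
    np.savez(f"pics/{n}0.npz",**c)
    print(n,c["vertical_fov"],c["cx"],c["cy"],(c["range_z"]>0).mean())
    if "R" in c: print("cam pos",-c["R"].T@c["t"], c["R"][2])
E
```

```text
pics
0.0 [ 0.18223119 -0.49166171  0.20621798] 0.9985539680150267
scene 42.717773217651036 321.9648204383678 194.87116173419574 0.99592578125
cam pos [ 0.04451292 -1.03217377  0.6187438 ] [ 0.51906922  0.68488473 -0.51137075]
top 46.697094160006294 313.5352637532356 202.5509468134288 0.9960859375
cam pos [ 0.37137758 -0.37314926  1.00715411] [ 0.20911717  0.01593324 -0.97776078]
wrist 59.47155319362354 318.2007141659356 200.5237356014 0.9960625
```

View pics/scene0.png

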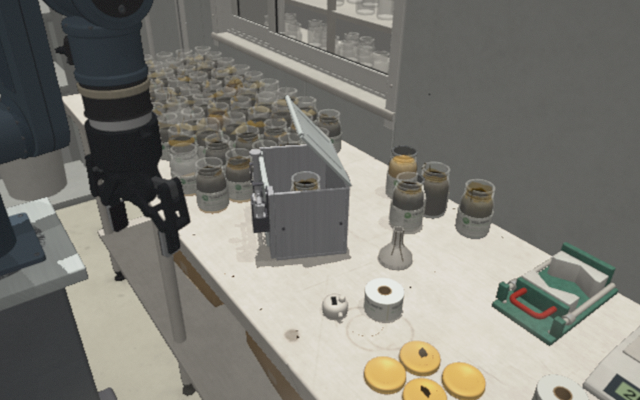

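View pics/top0.png

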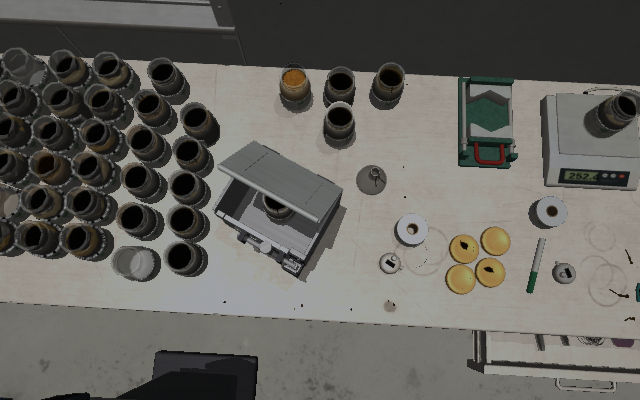

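View pics/wrist0.png

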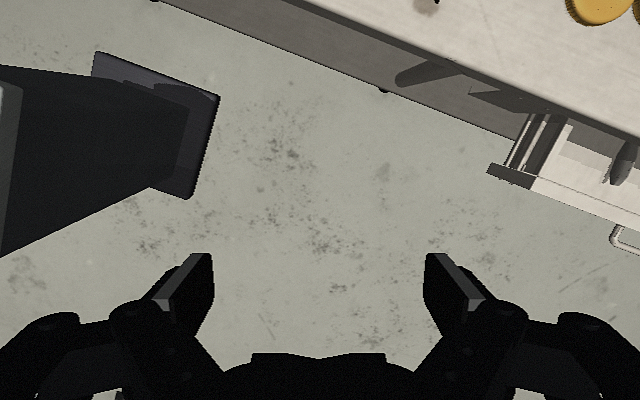

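The scene view shows the box at about (305,205) with its lid open. In the top view the box spans (215–342, 142–275), with the bolt post around (258,247) and the keeper at (293,262). The roll is at (411,229), the counter at (390,264) and the funnel at (372,180). Next I'll get metric points.

```bash
cat > h.py <<'E'
import numpy as np, cv2
def cloud(c):
    h,w=c["range_z"].shape; f=h/2/np.tan(np.radians(c["vertical_fov"])/2)
    u,v=np.meshgrid(np.arange(w),np.arange(h)); z=c["range_z"]
    P=np.stack([(u-c["cx"])/f*z,(v-c["cy"])/f*z,z],-1)
    W=(P-c["t"])@c["R"]; W[z<=0]=np.nan
    return W
def proj(c,X):
    h=c["range_z"].shape[0]; f=h/2/np.tan(np.radians(float(c["vertical_fov"]))/2)
    p=np.atleast_2d(X)@c["R"].T+c["t"]
    return p[:,:2]/p[:,2:]*f+[c["cx"],c["cy"]]
E
python3 - <<'E'
from h import *
for n,(u0,v0,u1,v1) in {"top":(200,130,360,290),"scene":(240,85,360,265)}.items():
    c=dict(np.load(f"pics/{n}0.npz")); W=cloud(c)
    im=cv2.imread(f"pics/{n}0.png")[v0:v1,u0:u1]
    cv2.imwrite(f"pics/{n}0z.png",cv2.resize(im,None,fx=4 if n=="top" else 3.3,fy=4 if n=="top" else 3.3,interpolation=cv2.INTER_CUBIC))
    if n=="top":
        for (u,v) in [(220,210),(247,145),(340,188),(318,218),(280,180),(258,247),(267,240),(293,262),(330,225),(215,200),(411,229),(390,264),(372,180),(183,258),(132,262),(187,222),(340,240)]:
            print(u,v,W[v,u].round(3))
E
```

```text
220 210 [ 0.537 -0.176  0.114]
247 145 [ 0.652 -0.228  0.178]
340 188 [ 0.583 -0.407  0.161]
318 218 [ 0.505 -0.37   0.262]
280 180 [ 0.577 -0.299  0.219]
258 247 [ 0.467 -0.258  0.125]
267 240 [ 0.48  -0.276  0.141]
293 262 [ 0.443 -0.326  0.125]
330 225 [ 0.539 -0.396 -0.001]
215 200 [ 0.58  -0.137 -0.   ]
411 229 [ 0.539 -0.573  0.001]
390 264 [ 0.458 -0.526  0.024]
372 180 [ 0.634 -0.48   0.042]
183 258 [ 0.441 -0.107  0.09 ]
132 262 [0.433 0.026 0.005]
187 222 [ 0.515 -0.104  0.082]
340 240 [ 0.506 -0.419  0.001]
```

View pics/top0z.png

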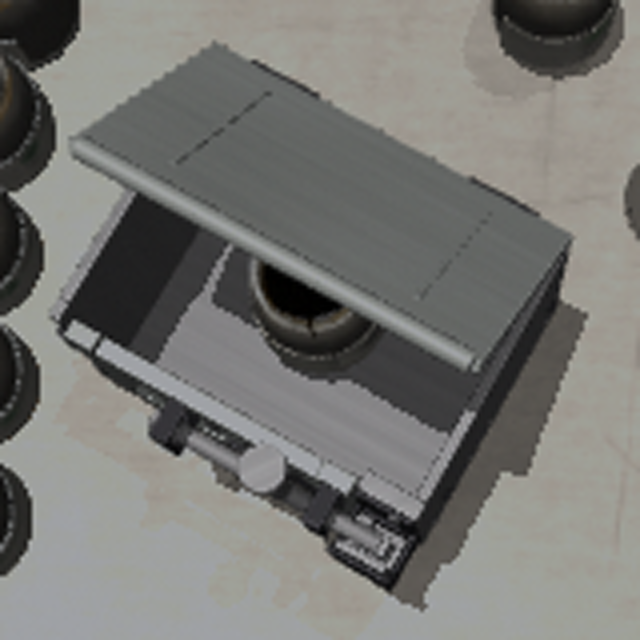

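View pics/scene0z.png

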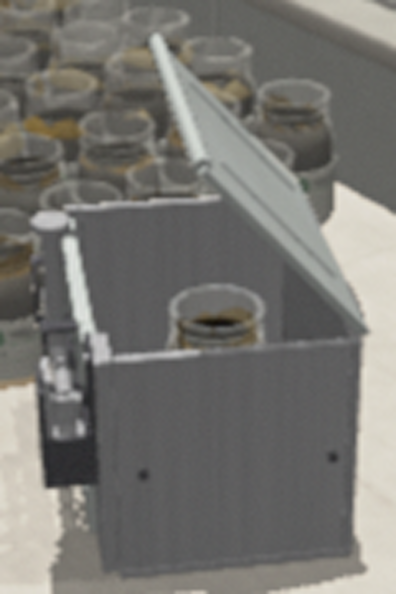

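The zoomed top view shows the round post head at about (265.5,247) in the full picture, the front rim running from (216,213) to (305,257), and the lid corners at (253,141), (342,190), (319,222) and (218,166). The box yaw should come from the planes of the lid and the right wall.

Run:
```python
from h import *
def plane(P):
    P=P[np.isfinite(P).all(1)]
    for _ in range(4):
        m=np.median(P,0) if _==0 else P.mean(0); n=np.linalg.svd(P-P.mean(0),full_matrices=0)[2][2]
        d=(P-P.mean(0))@n; k=abs(d)<max(2*d.std(),.001); m=P.mean(0); P=P[k]
    return n,P.mean(0),d.std(),len(P)
def poly(W,pts):
    m=np.zeros(W.shape[:2],np.uint8); cv2.fillPoly(m,[np.array(pts,np.int32)],1); return W[m>0]
T=dict(np.load("pics/top0.npz"));S=dict(np.load("pics/scene0.npz"))
WT,WS=cloud(T),cloud(S)
n,m,s,k=plane(poly(WT,[(254,147),(335,190),(316,212),(225,165)])); n*=np.sign(n[2]); print("lid",n,m,s,k,"angle",np.arccos(n[2]),"yaw",np.degrees(np.arctan2(-n[1],-n[0])))
# right wall in scene: crop px/3.3+(240,85)
n2,m2,s2,k2=plane(poly(WS,[(275,198),(343,191),(343,245),(277,252)])); n2*=-np.sign(n2[1]); print("rwall",n2,m2,s2,k2,"yaw",np.degrees(np.arctan2(n2[0],-n2[1])))
# head
for nm,W,(u,v),r in (("T",WT,(265,247),4),("S",WS,(255,151),4)):
    Q=W[v-r:v+r+1,u-r:u+r+1].reshape(-1,3); print(nm,Q[Q[:,2]>.18].mean(0) if (Q[:,2]>.18).any() else None,(Q[:,2]>.15).sum(), np.nanmax(Q[:,2]))
# rim points z 145..160 in top
box=np.zeros(WT.shape[:2],bool);box[195:262,210:312]=1
M=box&(abs(WT[...,2]-.15)<.006); P=WT[M]; print(len(P))
P2=P[:,:2]; v=np.argwhere(M)
np.save("pics/rim.npy",np.c_[P,v])
print("wall pts z range",m2)
```

```text
lid [ 0.67546141 -0.33008679  0.65938957] [ 0.58176459 -0.30166531  0.21359936] 0.0005740817450202236 2521 angle 0.8507898179264418 yaw 153.95600710636234
rwall [-0.43547186 -0.90020169 -0.00108069] [ 0.51036559 -0.37996742  0.08319047] 0.0011592993355554592 3333 yaw -25.81533914060239
T [ 0.45948105 -0.28040665  0.20494214] 80 0.20885494304306226
S [ 0.45603018 -0.28323694  0.20447186] 63 0.20709818696941928
450
wall pts z range [ 0.51036559 -0.37996742  0.08319047]
```

Run:
```python
from h import *
y=np.radians(-25.93); ex=np.array([np.cos(y),np.sin(y),0]); ey=np.array([-np.sin(y),np.cos(y),0])
m2=np.array([.51036559,-.37996742,.083]); c_y=m2@ey+.1
head=(np.array([.45948,-.28041,0])+[.45603,-.28324,0])/2
print("y from wall",c_y,"y from head",head@ey+.035,"x from head",head@ex+.096)
n=np.array([.67546,-.33009,.65939]);m=np.array([.58176,-.30167,.2136]); th=np.arccos(n[2])
# lid box-x offset: lower plane passes hinge (70,151); upper face 6 mm off
for off in (.006,.003): 
  a=(m-n*off); L=(a[2]-.151)/np.tan(th); print("x from lid",a@ex+L-.07)
a=m[:]
T=dict(np.load("pics/top0.npz"));S=dict(np.load("pics/scene0.npz"))
r=np.load("pics/rim.npy"); b=np.c_[r[:,:3]@ex,r[:,:3]@ey]
print("rim x hist",np.histogram(b[:,0],bins=np.arange(.45,.7,.01)))
for n_,c in (("T",T),("S",S)):
  W=cloud(c); k=np.isfinite(W).all(-1)
  B=np.stack([W@ex,W@ey,W[...,2]],-1)
  # front rim
  q=B[k&(abs(B[...,2]-.15)<.006)&(B[...,1]>c_y-.09)&(B[...,1]<c_y+.09)&(B[...,0]<head@ex+.06)&(B[...,0]>head@ex-.05)]
  print(n_,"front rim x pct",np.percentile(q[:,0],[2,10,50,90,98]),len(q),"z",np.median(q[:,2]))
  q=B[k&(abs(B[...,2]-.15)<.01)&(B[...,0]>head@ex+.04)&(B[...,0]<head@ex+.12)&(abs(B[...,1]-c_y)<.12)]
  print(n_,"side rim y pct",np.percentile(q[:,1],[0,2,98,100])-c_y,len(q))
```

```text
y from wall -0.018546741828575214 y from head -0.01828959923857032 x from head 0.6309067108038491
x from lid 0.6320300807989307
x from lid 0.6360204952734416
rim x hist (array([  0,   0,   0,   0,   0,   0,   0,  22,  65,  77, 172,  54,  36,
        23,   1,   0,   0,   0,   0,   0,   0,   0,   0,   0]), array([0.45, 0.46, 0.47, 0.48, 0.49, 0.5 , 0.51, 0.52, 0.53, 0.54, 0.55,
       0.56, 0.57, 0.58, 0.59, 0.6 , 0.61, 0.62, 0.63, 0.64, 0.65, 0.66,
       0.67, 0.68, 0.69]))
T front rim x pct [0.52734354 0.53094771 0.54935554 0.55736707 0.56133418] 303 z 0.15008268663870553
T side rim y pct [-0.09890292 -0.09874721  0.1004108   0.10122558] 263
S front rim x pct [0.52350625 0.52555286 0.53736937 0.55393989 0.55765025] 167 z 0.150515411022285
S side rim y pct [-0.10287142 -0.10230229  0.09820064  0.10063778] 476
```

The measurements agree. The box yaw is -25.9°, and its origin is 0.631 along ex and -0.018 along ey from three independent cues that agree within about 2 mm. The lid angle is 0.85 rad and the post head top is at z 0.205, as specified. Next I'll check which poses the arm can reach.

```bash
cat >> h.py <<'E'
YAW=np.radians(-25.93)
EX=np.array([np.cos(YAW),np.sin(YAW),0]);EY=np.array([-np.sin(YAW),np.cos(YAW),0]);EZ=np.array([0,0,1.])
O=.6312*EX-.0184*EY
def b2w(x,y,z): return O+x*EX+y*EY+z*EZ
def w2b(p): d=np.asarray(p)-O; return np.array([d@EX,d@EY,d[2]])
def down(s=1): return np.c_[-EZ,s*EY,np.cross(-EZ,s*EY)]
def grip(pitch=0,phi=0,s=1):
    c,n=np.cos(phi),np.sin(phi); ex=c*EX+n*EY; ey=-n*EX+c*EY
    a=np.radians(pitch); x=np.cos(a)*ex-np.sin(a)*EZ
    return np.c_[x,s*ey,np.cross(x,s*ey)]
def lidpt(th,r,gap=0):  # box x,z of upper face at radius r from hinge
    return .07-r*np.cos(th)+(.006+gap)*np.sin(th), .151+r*np.sin(th)+(.006+gap)*np.cos(th)
def postpos(pull,th):
    d=np.array([-.018,-.127+pull]); c,n=np.cos(-th),np.sin(-th)
    return np.array([-.078+c*d[0]-n*d[1], .092+n*d[0]+c*d[1]])
E
python3 - <<'E'
from station import *
from h import *
print(w2b(b2w(0,0,0)), b2w(-.096,-.035,.185))
f=lambda q: None if q is None else np.round(q,1)
for s in (1,-1):
  print("lid",s,[f(ik(b2w(-.0,0,.3),down(s))),f(ik(b2w(-.04,0,.155),down(s)))])
  for pitch in (0,10,20,30):
    out=[]
    for (x,y,z,phi) in [(-.096-.09,-.035,.185,0),(-.096,-.035,.185,0),(-.096,-.035,.2,0),(-.096,-.002,.2,0),(*postpos(.033,.35),.2,-.35),(*postpos(.033,.35),.2,-.17)]:
      R=grip(pitch,phi,s); out.append(f(ik(b2w(x,y,z)+.019*R[:,0],R)))
    print(s,pitch,out[0],out[1],out[3],out[4],out[5],[o is not None for o in out])
print(np.load("pics/wrist0.npz")["T_tool_cam"].round(3))
E
```

```text
[0. 0. 0.] [ 0.45797049 -0.28205253  0.185     ]
lid 1 [array([-33.7,  23.3,  40.7, 107.4,   0. ,  -7.8]), array([-34.2,  12.4,  10.3,  87.9,   0. ,  -8.3])]
1 0 None None None None None [False, False, False, False, False, False]
1 10 None None None None None [False, False, False, False, False, False]
1 20 None None None None None [False, False, False, False, False, False]
1 30 None None None None None [False, False, False, False, False, False]
lid -1 [array([-33.7,  23.3,  40.7, 107.4,   0. , 172.2]), array([-34.2,  12.4,  10.3,  87.9,   0. , 171.7])]
-1 0 None None None None None [False, False, False, False, False, False]
-1 10 None None None None None [False, False, False, False, False, False]
-1 20 None None None None None [False, False, False, False, False, False]
-1 30 None None None None None [False, False, False, False, False, False]
[[ 0.002 -0.26   0.965 -0.168]
 [ 1.     0.    -0.002  0.   ]
 [ 0.     0.965  0.26  -0.065]
 [ 0.     0.     0.     1.   ]]
```

Run:
```python
from station import *
from h import *
f=lambda q: None if q is None else np.round(q,1)
pts=[(-.096,-.035,.185,0),(-.096,-.035,.2,0),(-.096,-.002,.2,0),(*postpos(.033,.35),.2,-.35)]
for phi0 in (-60,-30,0,30,60,90,120,-90):
 for pitch in (0,15,30,40,50,60,70,80,90):
  r=""
  for s in (1,):
    for (x,y,z,phi) in pts:
      R=grip(pitch,np.radians(phi0)+phi,s); q=ik(b2w(x,y,z)+.019*R[:,0],R); r+=".X"[q is not None]
  print(phi0,pitch,r, f(q))
```

```text
-60 0 XX.. None
-60 15 XXXX [  0.3  24.6  -3.3 108.3 -68.  138.4]
-60 30 XXXX [ -3.1  11.8  -6.7  92.7 -57.6 114.6]
-60 40 XXXX [ -6.6   5.8  -7.4  87.8 -49.1 104.5]
-60 50 XXXX [-11.    1.4  -7.3  85.5 -39.8  96.5]
-60 60 XXXX [-16.2  -1.4  -6.4  84.9 -30.   89.7]
-60 70 XXXX [-22.1  -2.7  -5.   85.5 -19.9  83.5]
-60 80 XXXX [-28.3  -2.4  -3.1  87.2  -9.8  77.5]
-60 90 XXXX [-34.5  -0.6  -0.8  89.9   0.   71.5]
-30 0 ...X [  2.4  -4.5 -61.8 -57.3 -78.4   0. ]
-30 15 ...X [  0.8 -23.9 -51.1  22.3 -70.1  47.7]
-30 30 XXXX [ -3.9 -25.3 -41.1  46.2 -55.5  57.1]
-30 40 XXXX [ -8.4 -24.8 -35.   55.3 -45.1  57.3]
-30 50 XXXX [-13.7 -22.7 -28.8  62.6 -34.7  55.6]
-30 60 XXXX [-19.3 -19.1 -22.3  69.2 -24.7  52.8]
-30 70 XXXX [-24.8 -14.1 -15.4  75.8 -15.5  49.4]
-30 80 XXXX [-30.   -7.9  -8.2  82.7  -7.2  45.6]
-30 90 XXXX [-34.5  -0.6  -0.8  89.9   0.   41.5]
0 0 .... None
0 15 .... None
0 30 .... None
0 40 XXXX [-24.1 -53.6 -53.1  42.7 -16.6  14.5]
0 50 XXXX [-26.8 -43.  -42.6  52.  -12.2  14.9]
0 60 XXXX [-29.3 -32.5 -32.2  61.4  -8.3  14.6]
0 70 XXXX [-31.4 -22.  -21.8  70.7  -5.   13.8]
[... 1383 characters left out ...]
9   25.8   14.4  116.5   35.4 -143.5]
120 50 XXXX [ -53.9   18.9   11.2  109.6   30.5 -135.5]
120 60 XXXX [ -50.2   12.5    7.9  103.4   24.4 -128.1]
120 70 XXXX [ -45.7    7.     4.8   98.    17.3 -121.2]
120 80 XXXX [ -40.4    2.6    1.9   93.5    9.1 -114.7]
120 90 XXXX [ -34.5   -0.6   -0.8   89.9    0.  -108.5]
-90 0 .... None
-90 15 XXX. None
-90 30 XXXX [ -9.   37.   23.5 122.7 -43.8 146.4]
-90 40 XXXX [-11.4  29.1  19.3 114.3 -39.1 137. ]
-90 50 XXXX [-14.5  21.6  14.9 107.  -33.2 128.7]
-90 60 XXXX [-18.4  14.6  10.6 101.  -26.3 121.2]
-90 70 XXXX [-23.    8.5   6.5  96.1 -18.4 114.3]
-90 80 XXXX [-28.5   3.3   2.7  92.4  -9.5 107.8]
-90 90 XXXX [-34.5  -0.6  -0.8  89.9   0.  101.5]
```

Horizontal grasps from the front are out of reach, but a vertical one works everywhere. The post head is a 22 mm disc at z 0.197–0.205, so straight-down fingers can take it with jaws along box y. The lid comes first, lowered along an arc with the fingers shut.

Run:
```python
from station import *
from h import *
p=np.array(current_position())
command_gripper(0.0)
move_linear([p[0],p[1],.36],v=.25)
R=down(1)
x,z=lidpt(.95,.118); movep(b2w(x+.011,0,z+.03),R)
print(current_t(),current_ft_force().round(2) if hasattr(current_ft_force(),'round') else current_ft_force())
for th in (.85,.7,.55,.4,.25,.12,.05):
    x,z=lidpt(th,.118); move_linear(b2w(x+.011,0,z),v=.08)
    print(th,round(current_t(),2),np.round(current_ft_force(),1))
for z in (.159,.157,.1555):
    move_linear(b2w(-.037,0,z),v=.03); f=np.round(current_ft_force(),1); print(z,round(current_t(),2),f)
    if f[2]>12: break
c=capture("scene"); cv2.imwrite("pics/scene1.png",cv2.cvtColor(c["color"],cv2.COLOR_RGB2BGR)); np.savez("pics/scene1.npz",**c)
```

```text
3.3083 [ 0.5  -0.2  -0.01]
0.85 3.93 [ 0.5  0.6 -0.7]
0.7 4.31 [0.3 0.6 0.6]
0.55 4.68 [1.1 0.3 0.7]
0.4 5.06 [ 0.5 -0.4  0. ]
0.25 5.43 [0.2 0.4 0.2]
0.12 5.78 [-0.6 -0.2  0.9]
0.05 6.03 [ 0.8  0.6 -0.5]
0.159 6.31 [ 0.2  0.4 -0.4]
0.157 6.56 [-0.3  0.7 -0.1]
0.1555 6.81 [-0.1  0.2  0.3]
```

View pics/scene1.png

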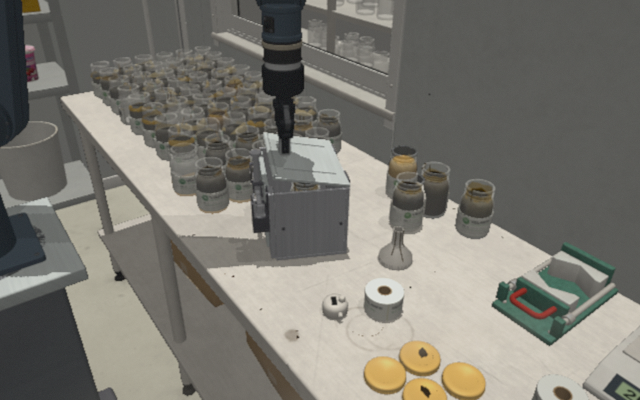

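The lid is nearly down, but a wedge of opening is still visible at about (305,185), with the fingers at (287,150). I'll measure the remaining angle and press further.

```bash
cat >> h.py <<'E'
def bcloud(c):
    W=cloud(c)-O; return np.stack([W@EX,W@EY,W[...,2]],-1)
def lidangle(c):
    B=bcloud(c); k=np.isfinite(B).all(-1)
    m=k&(abs(B[...,0])<.06)&(B[...,1]>-.095)&(B[...,1]<-.045)&(B[...,2]>.152)&(B[...,2]<.2)
    q=B[m]; a=np.polyfit(q[:,0],q[:,2],1); r=q[:,2]-np.polyval(a,q[:,0]); q=q[abs(r)<.004]; a=np.polyfit(q[:,0],q[:,2],1)
    return np.arctan(-a[0]),np.polyval(a,-.06),np.polyval(a,.06),len(q)
E
python3 - <<'E'
from station import *
from h import *
print(w2b(current_position()),lidangle(dict(np.load("pics/scene1.npz"))))
for z in (.153,.151,.149,.147,.145):
    move_linear(b2w(-.037,0,z),v=.03); f=np.round(current_ft_force(),1); print(z,round(current_t(),2),f,w2b(current_position()).round(4),lidangle(capture("scene")))
    if f[2]>8: break
E
```

```text
[-3.70495241e-02 -1.07937076e-06  1.55380417e-01] (np.float64(0.1901356376546443), np.float64(0.18206476259319862), np.float64(0.1589695031092956), 792)
0.153 7.11 [ 0.5 -0.7  0.3] [-0.0371  0.      0.1527] (np.float64(0.1656909598670678), np.float64(0.17895914360851867), np.float64(0.1588922560541699), 803)
0.151 7.41 [-0.4 -0.   0. ] [-0.0371  0.      0.1508] (np.float64(0.1507547100137474), np.float64(0.17688178816399838), np.float64(0.15865291753330776), 793)
0.149 7.71 [0.1 0.4 0.4] [-0.037   0.      0.1488] (np.float64(0.1332029649523522), np.float64(0.17466661250513352), np.float64(0.15858704394105652), 804)
0.147 8.01 [0.4 0.3 0.5] [-0.0371  0.      0.1468] (np.float64(0.11743562346674462), np.float64(0.1724687893052286), np.float64(0.15831137233454598), 809)
0.145 8.31 [ 0.6  0.9 -0.7] [-0.0371  0.      0.1448] (np.float64(0.1002411270550533), np.float64(0.17023846973647375), np.float64(0.1581690818394694), 823)
```

Run:
```python
from station import *
from h import *
print(current_finger_gap(),current_t())
ims=[]
for n in ("scene","top","wrist"):
    c=capture(n); np.savez(f"pics/{n}2.npz",**c)
    im=cv2.cvtColor(c["color"],cv2.COLOR_RGB2BGR)
    if n=="scene": im=cv2.resize(im[100:260,230:370],None,fx=3,fy=3)
    if n=="top": im=cv2.resize(im[130:290,200:360],None,fx=3,fy=3)
    ims.append(im)
cv2.imwrite("pics/a2.png",np.hstack([ims[0][:420],ims[1][:420,:380]])); cv2.imwrite("pics/w2.png",ims[2])
B=bcloud(dict(np.load("pics/scene2.npz")))
```

```text
-0.0025953272430366808 8.3583
```

View pics/a2.png

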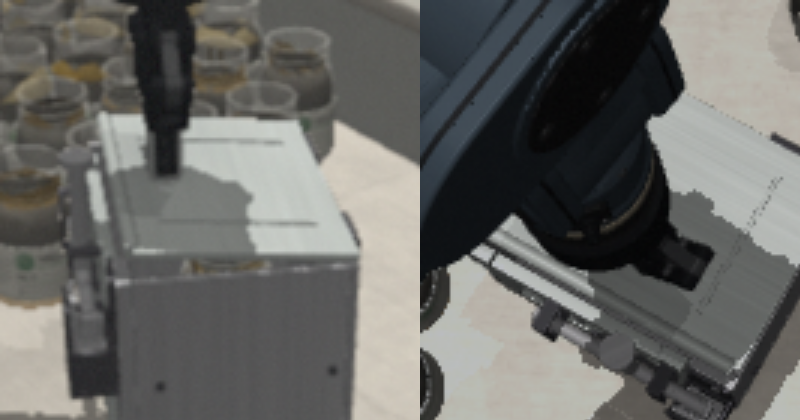

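View pics/w2.png

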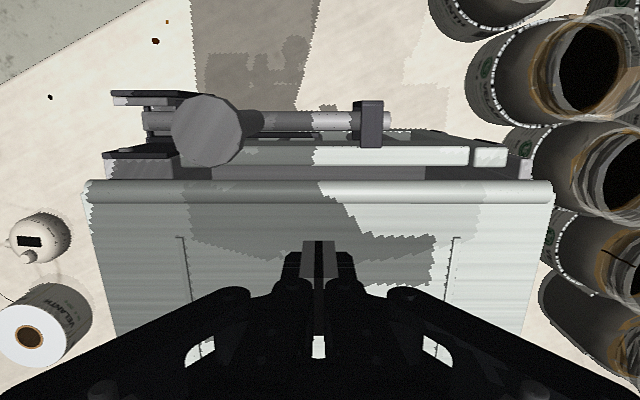

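The fingers are touching the lid, at about (165,175) in the left crop, while the TCP reads 20 mm lower. I'll compare the fingertip's measured position with the TCP.

Run:
```python
from station import *
from h import *
p=np.array(current_position()); R=np.array(current_orientation()); print(p,R.round(3).tolist(),np.round(current_q(),2))
S=dict(np.load("pics/scene2.npz"));T=dict(np.load("pics/top2.npz"));W=dict(np.load("pics/wrist2.npz"))
for n,c in (("scene",S),("top",T)):
    print(n,"tcp px",proj(c,p),"22mm back",proj(c,p-R[:,0]*.022))
    B=bcloud(c)
    # dark finger pixels, near TCP
    g=c["color"].max(-1); m=(g<60)&np.isfinite(B).all(-1)&(abs(B[...,0]+.037)<.04)&(abs(B[...,1])<.04)&(B[...,2]<.26)
    q=B[m]; print(len(q), np.percentile(q,[1,50,99],axis=0).round(4).tolist() if len(q) else 0)
# wrist camera: points in tool frame
h=400;f=h/2/np.tan(np.radians(float(W["vertical_fov"]))/2)
u,v=np.meshgrid(np.arange(640),np.arange(400)); z=W["range_z"]
P=np.stack([(u-W["cx"])/f*z,(v-W["cy"])/f*z,z,np.ones_like(z)],-1)@W["T_tool_cam"].T
for (uu,vv) in [(308,245),(332,245),(305,270),(320,225),(208,130),(150,250),(330,260)]: print((uu,vv),P[vv,uu,:3].round(4), w2b(p+R@P[vv,uu,:3]).round(4))
```

```text
[ 0.52627148 -0.2763289   0.1448864 ] [[-0.0, 0.437, 0.899], [0.0, 0.899, -0.437], [-1.0, 0.0, -0.0]] [-34.17  12.85   9.73  86.89   0.    -8.24]
scene tcp px [[285.67298821 169.07194637]] 22mm back [[285.44402905 159.10255979]]
273 [[-0.0567, -0.0381, 0.173], [-0.0425, -0.0161, 0.2205], [-0.0236, -0.0029, 0.2596]]
top tcp px [[268.99269077 215.37709969]] 22mm back [[267.82599984 213.19930664]]
67 [[-0.0639, -0.0393, 0.0036], [-0.0473, -0.0267, 0.228], [-0.0091, 0.0271, 0.2501]]
(308, 245) [-0.0345 -0.0047 -0.0117] [-0.0488 -0.0047  0.1794]
(332, 245) [-0.0349  0.005  -0.0118] [-0.0489  0.0051  0.1798]
(305, 270) [-0.0565 -0.0052 -0.0114] [-0.0484 -0.0052  0.2014]
(320, 225) [-0.0255  0.0002 -0.0172] [-0.0543  0.0002  0.1704]
(208, 130) [-0.0611 -0.0336 -0.0595] [-0.0965 -0.0336  0.206 ]
(150, 250) [-0.0244 -0.0746 -0.0053] [-0.0423 -0.0746  0.1693]
(330, 260) [-0.0497  0.0037 -0.012 ] [-0.0491  0.0037  0.1946]
```

Both the wrist camera and the scene camera put the visible fingertips about 24 mm behind the reported TCP. The wrist view agrees with my box frame on the lid and on the post head, which is at box (-0.0965, -0.034, 0.206). I'll use the measured tip offset and keep lowering by sight and force, moving slightly towards the hinge so the gripper body stays clear of the post.

Run:
```python
from station import *
from h import *
for x,z in ((-.033,.142),(-.029,.139),(-.025,.1365),(-.025,.1345),(-.025,.1325),(-.025,.131),(-.025,.1295),(-.025,.128)):
    move_linear(b2w(x,0,z),v=.03); f=np.round(current_ft_force(),1); l=lidangle(capture("scene")); print(z,round(current_t(),2),f,w2b(current_position()).round(4),np.round(l,4))
    if f[2]>8: break
c=capture("scene"); cv2.imwrite("pics/scene3.png",cv2.resize(cv2.cvtColor(c["color"],cv2.COLOR_RGB2BGR)[100:260,230:370],None,fx=3,fy=3))
c=capture("wrist"); cv2.imwrite("pics/w3.png",cv2.cvtColor(c["color"],cv2.COLOR_RGB2BGR))
```

```text
0.142 8.88 [ 0.4 -0.1 -0.2] [-0.033   0.      0.1418] [7.590e-02 1.672e-01 1.580e-01 8.210e+02]
0.139 9.24 [-0.9 -0.  -0. ] [-0.029   0.      0.1388] [5.040e-02 1.639e-01 1.579e-01 8.290e+02]
0.1365 9.6 [-0.   0.5 -0.9] [-0.025  -0.      0.1363] [2.880e-02 1.612e-01 1.577e-01 8.260e+02]
0.1345 9.9 [-0.4 -0.5 -0. ] [-0.0251  0.      0.1343] [1.160e-02 1.588e-01 1.575e-01 8.380e+02]
0.1325 10.2 [-0.9  1.6  2.8] [-0.0248 -0.      0.1332] [8.000e-04 1.575e-01 1.574e-01 8.450e+02]
0.131 10.5 [-2.   1.7  8.2] [-0.0247 -0.      0.1331] [8.000e-04 1.575e-01 1.574e-01 8.340e+02]
```

View pics/scene3.png

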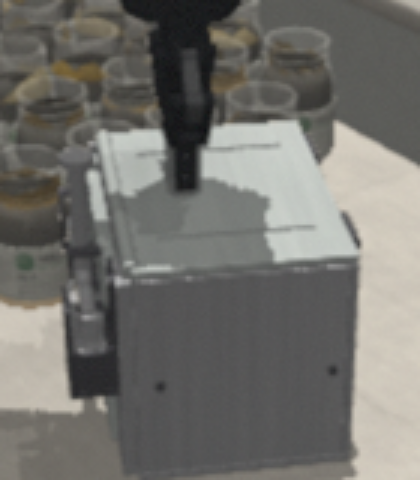

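View pics/w3.png

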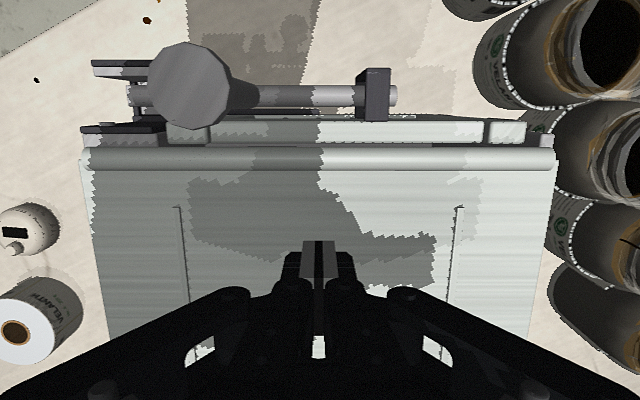

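The lid is closed: the fitted angle is 0.001 rad, its front and back are both at z 0.157, and contact force rose to 8 N. The tips touch at TCP z 0.133, which confirms the 24 mm tip offset. Now I'll move over the post, open the jaws and look.

```bash
cat >> h.py <<'E'
def tcloud(W):
    h=400;f=h/2/np.tan(np.radians(float(W["vertical_fov"]))/2)
    u,v=np.meshgrid(np.arange(640),np.arange(400)); z=W["range_z"]
    return (np.stack([(u-W["cx"])/f*z,(v-W["cy"])/f*z,z,np.ones_like(z)],-1)@W["T_tool_cam"].T)[...,:3]
E
python3 - <<'E'
from station import *
from h import *
move_linear(b2w(-.025,0,.24),v=.15)
print(np.round(lidangle(capture("scene")),4))
move_linear(b2w(-.0962,-.034,.24),v=.15)
command_gripper(.6)
p=np.array(current_position());R=np.array(current_orientation())
c=capture("wrist"); cv2.imwrite("pics/w4.png",cv2.cvtColor(c["color"],cv2.COLOR_RGB2BGR)); np.savez("pics/wrist4.npz",**c)
P=tcloud(c); B=(p-O+P@R.T); B=np.stack([B@EX,B@EY,B[...,2]],-1)
m=(abs(B[...,2]-.2055)<.004)&(abs(B[...,0]+.096)<.03)&(abs(B[...,1]+.034)<.03)
q=B[m];print("head",q.mean(0).round(4),q.min(0).round(4),q.max(0).round(4),len(q), np.argwhere(m).mean(0))
f=(c["color"].max(-1)<70)&(P[...,0]>-.09)&(abs(P[...,1])<.06)&(abs(P[...,2])<.02)
q=P[f];print("fingers",np.percentile(q,[1,50,99],axis=0).round(4), current_finger_gap(),current_t())
E
```

```text
[-5.000e-04  1.575e-01  1.575e-01  8.440e+02]
head [-0.097 -0.034  0.206] [-0.1073 -0.045   0.2015] [-0.0858 -0.0234  0.208 ] 984 [218.35162602 318.86178862]
fingers [[-0.0896 -0.0581 -0.0154]
 [-0.0797 -0.0213 -0.0069]
 [ 0.1624  0.0571  0.0128]] 0.5984033044775882 12.7917
```

View pics/w4.png

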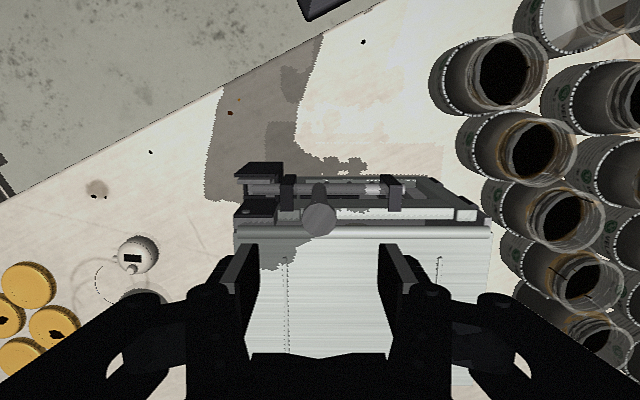

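The wrist view has the post head at (319,218), centred between the pads at (245,250) and (383,245). Its measured centre is box (-0.0965, -0.034), z 0.206, and its width is 22 mm. Next I'll descend and grip.

Run:
```python
from station import *
from h import *
move_linear(b2w(-.0963,-.0335,.200),v=.12); print(np.round(current_ft_force(),1))
move_linear(b2w(-.0963,-.0335,.154),v=.06); print(np.round(current_ft_force(),1))
command_gripper(0.0)
print(current_finger_gap(),np.round(current_ft_force(),1),w2b(current_position()).round(4),current_t())
c=capture("wrist"); cv2.imwrite("pics/w5.png",cv2.cvtColor(c["color"],cv2.COLOR_RGB2BGR))
c=capture("scene"); cv2.imwrite("pics/s5.png",cv2.resize(cv2.cvtColor(c["color"],cv2.COLOR_RGB2BGR)[100:260,210:350],None,fx=3,fy=3,interpolation=cv2.INTER_CUBIC))
```

```text
[-0.1  0.6  0.2]
[-0.1  0.3  0.5]
0.22227936349773808 [-0.2 -0.6  2.9] [-0.0959 -0.0336  0.1548] 14.5917
```

View pics/w5.png

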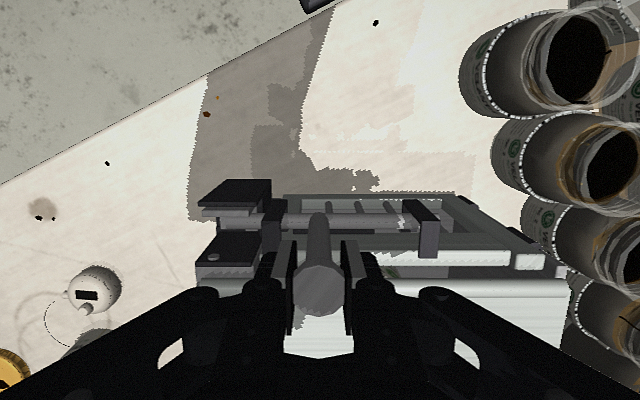

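View pics/s5.png

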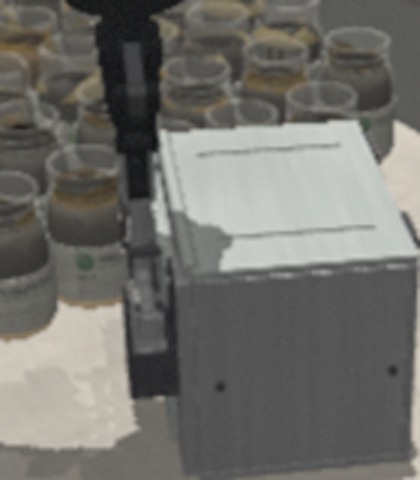

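The wrist view shows the head at (320,290) firmly between the pads, with the gap stopped at 0.22. Next I'll raise the bolt 15 mm, check for slip and draw it.

```bash
cat >> h.py <<'E'
def headtool(c):
    P=tcloud(c); m=np.zeros(P.shape[:2],bool); m[265:312,303:338]=1
    return np.median(P[m],0)
E
python3 - <<'E'
from station import *
from h import *
b=w2b(current_position()); print("headtool",headtool(capture("wrist")).round(4))
x0,y0,z0=-.0963,-.0335,.154
for dz in (.005,.010,.015):
    move_linear(b2w(x0,y0,z0+dz),v=.05); print(dz,np.round(current_ft_force(),1),round(current_finger_gap(),3))
print("headtool",headtool(capture("wrist")).round(4), w2b(current_position()).round(4))
c=capture("scene"); W=bcloud(c)
for dy in (.004,.008,.014,.020):
    move_linear(b2w(x0,y0+dy,z0+.015),v=.04); f=current_ft_force(); print(dy,np.round([f@EX,f@EY,f[2]],1),w2b(current_position()).round(4))
    if np.linalg.norm(f)>25: break
c=capture("wrist");print("headtool",headtool(c).round(4),current_t()); cv2.imwrite("pics/w6.png",cv2.cvtColor(c["color"],cv2.COLOR_RGB2BGR))
E
```

```text
headtool [-0.0514  0.0001 -0.0016]
0.005 [ 0.9 -0.9 -1. ] 0.225
0.01 [ 0.4 -1.  -0.9] 0.22
0.015 [-0.2  0.3 -0.3] 0.224
headtool [-0.0513  0.0001 -0.0016] [-0.0962 -0.0335  0.1693]
0.004 [ 0.9  0.9 -0.9] [-0.0962 -0.0289  0.1689]
0.008 [ 2.2  1.  -0.8] [-0.0963 -0.0248  0.1689]
0.014 [ 1.6  0.5 -2. ] [-0.0963 -0.0188  0.169 ]
0.02 [ 1.4  0.7 -1.6] [-0.0963 -0.0129  0.169 ]
headtool [-0.0513  0.0001 -0.0016] 16.7417
```

View pics/w6.png

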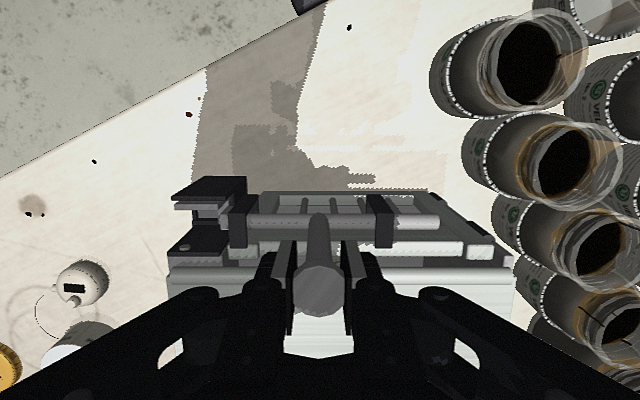

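The bolt follows without slip: the head is fixed in the tool frame and the bolt tip is leaving the keeper at (215,230). I'll complete the draw, then swing the gate on its arc while turning the tool with it.

Run:
```python
from station import *
from h import *
x0,y0,z=-.0963,-.0335,.169
for dy in (.026,.032):
    move_linear(b2w(x0,y0+dy,z),v=.04); f=current_ft_force(); print(dy,np.round([f@EX,f@EY,f[2]],1),w2b(current_position()).round(4))
dwell(.2)
c=capture("wrist");print("headtool",headtool(c).round(4)); cv2.imwrite("pics/w7.png",cv2.cvtColor(c["color"],cv2.COLOR_RGB2BGR))
def dn(th):
    y=np.cos(th)*EY+np.sin(th)*EX   # EY rotated by -th
    return np.c_[-EZ,y,np.cross(-EZ,y)]
h=np.array([-.078,.092]); d=np.array([x0,y0+.032])-h
for th in np.arange(.05,.351,.05):
    cc,s=np.cos(-th),np.sin(-th); q=h+[cc*d[0]-s*d[1],s*d[0]+cc*d[1]]
    move_linear(b2w(*q,z),dn(th),v=.05); f=current_ft_force(); print(round(th,2),np.round([f@EX,f@EY,f[2]],1),w2b(current_position()).round(4),round(current_finger_gap(),3))
    if np.linalg.norm(f)>25: print("STOP");break
print(current_t())
for n in ("wrist","top","scene"):
    c=capture(n); np.savez(f"pics/{n}8.npz",**c); cv2.imwrite(f"pics/{n}8.png",cv2.cvtColor(c["color"],cv2.COLOR_RGB2BGR))
    if n=="wrist": print("headtool",headtool(c).round(4))
    if n=="scene": print(np.round(lidangle(c),4))
```

```text
0.026 [ 2.4  0.8 -1.5] [-0.0963 -0.007   0.169 ]
0.032 [ 2.1  1.1 -0.5] [-0.0963 -0.0009  0.169 ]
headtool [-0.0513  0.0001 -0.0016]
0.05 [ 3.   0.3 -1.4] [-0.1007 -0.0006  0.1691] 0.216
0.1 [ 1.6  0.6 -1.9] [-0.1052  0.0006  0.1691] 0.222
0.15 [ 3.3  0.  -0.6] [-0.1097  0.0021  0.1691] 0.22
0.2 [ 2.1  0.  -0.1] [-0.1141  0.0038  0.1691] 0.224
0.25 [ 1.7 -0.5 -0.4] [-0.1184  0.0057  0.1691] 0.222
0.3 [ 2.3 -0.6 -0.8] [-0.1227  0.0079  0.1691] 0.225
0.35 [ 2.8 -0.9 -1. ] [-0.1268  0.0102  0.1691] 0.221
19.3417
headtool [-0.0513 -0.0001 -0.0013]
[1.000e-04 1.574e-01 1.574e-01 8.400e+02]
```

View pics/wrist8.png

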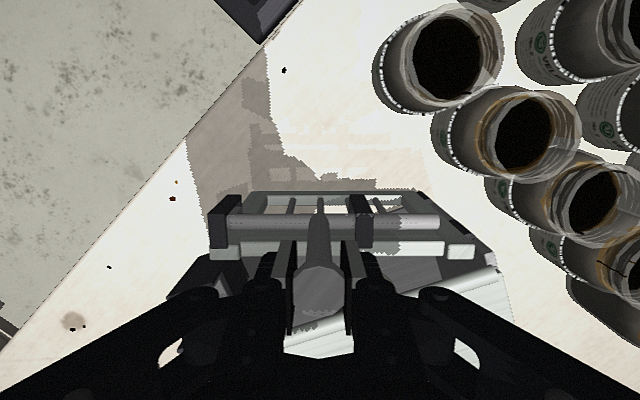

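View pics/scene8.png

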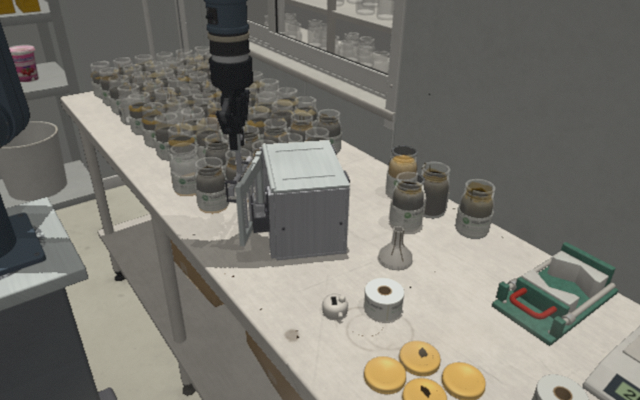

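View pics/top8.png

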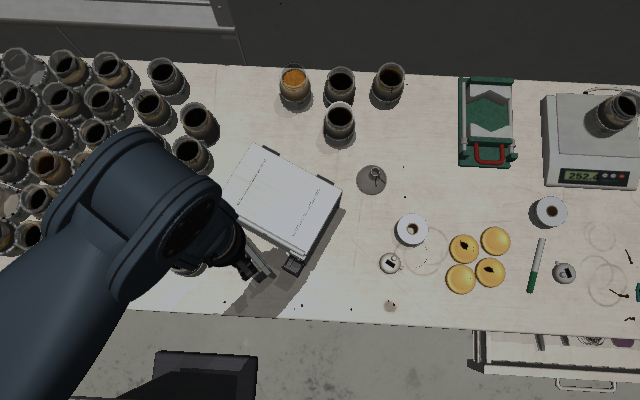

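The pictures show the gate ajar at (250,200) in the scene view, the lid shut, the bystanders in place, and the bolt out of the keeper, which is at (292,264) in the top view. I'll measure the gate angle and the bystanders once, then hand in.

Run:
```python
from station import *
from h import *
S=dict(np.load("pics/scene8.npz")); B=bcloud(S); k=np.isfinite(B).all(-1)
q=B[k&(B[...,2]>.02)&(B[...,2]<.135)&(B[...,0]<-.112)&(B[...,0]>-.16)&(B[...,1]>-.09)&(B[...,1]<-.02)]
e=q[q[:,1]<np.percentile(q[:,1],30)]; m=np.median(e,0); print("gate free edge",m.round(4),len(q),"angle~",np.arctan2(-.078-m[0],.092-m[1]).round(3))
for n in ("scene","top"):
  a=cv2.imread(f"pics/{n}0.png").astype(int);b=cv2.imread(f"pics/{n}8.png").astype(int)
  for nm,(u0,v0,u1,v1) in {"scene":{"counter":(320,290,350,320),"roll":(362,276,406,322),"funnel":(376,226,414,270)},"top":{"counter":(378,252,404,276),"roll":(392,212,430,246),"funnel":(355,163,390,197)}}[n].items():
    print(n,nm,"mean diff",abs(a-b)[v0:v1,u0:u1].mean().round(1))
v=current_joint_velocities(); print(np.abs(v).max(),current_t(),current_finger_gap())
job_done()
```

```text
gate free edge [-0.1335 -0.0572  0.0838] 615 angle~ 0.356
scene counter mean diff 13.8
scene roll mean diff 11.9
scene funnel mean diff 12.7
top counter mean diff 10.6
top roll mean diff 11.4
top funnel mean diff 9.1
0.39625165105125165 19.4917 0.22361897330134647
the job is handed in; nothing more can be done
```

I lowered the lid, drew the bolt out and swung the gate ajar, then handed the job in at about 19.5 s while still gripping the bolt. The station reports no verdict, so these are my own last checks:

- **Lid:** its fitted angle was under 0.001 rad after the gate was opened. It was pressed closed slowly, with contact force peaking at about 8 N.
- **Bolt:** I raised it 15 mm and drew it about 32–33 mm. The head did not slip in the pads, and side forces stayed around 3 N or less.
- **Gate:** it measured about 0.356 rad (20°) from its free edge, against 0.35 rad commanded.
- **Grip:** the gap held at 0.22 to 0.225, and the spring load on the tool stayed at 2–3 N.

Three things disagreed or are only partly checked:

- **Fingertips:** they were really about 24 mm behind the reported TCP. Touching the lid and the wrist camera both showed this. The lid was therefore not fully down after my first pass, so I corrected by sight and force.
- **Where I gripped:** horizontal grasps from the front were out of reach, so the fingers hold the post by its flat head from above, not by the plain shaft.
- **Bystanders:** my before-and-after image comparison gave a uniform brightness difference of 9–14 grey levels. That proves nothing by itself, but the roll, counter and funnel look to be in the same places in both views, and the arm never went near them.

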